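# Lay a culture tube on the slant stand

### The job

Take the green-capped culture tube from its level rest and lay it in the groove of the empty blue slant stand, cap at the high end and its foot down at the end stop; keep hold of it until it lies flat along the sloping groove, then let go and move clear. Leave the purple-capped tube on the other stand and everything else on the bench where they are.

Things in the scene. Friction and masses are not known exactly. Their poses are not given: they have to be found in the camera images.
- tube: The tube to lay: tan, rigid, closed culture tube, 120 mm long overall, about 70 g; body 30 mm diameter, 100 mm long; green screw cap 35 mm diameter, 20 mm long. Origin on the tube's axis at mid-length; x along the axis towards the cap, so the flat foot is at x = -60 mm and the cap covers x = 40 to 60 mm. It starts lying level on the white rest, cap roughly towards the robot.
- cap_top (a point): Centre of the tube's cap end face, on the axis 60 mm from the tube's origin.
- rest: Fixed white level rest where the tube starts: base 110 x 70 x 8 mm, with a narrow V-groove 27 mm wide along its x, from x = -55 to 30 mm. Origin under the centre of the base; the axis of the lying tube is 50 mm above it, the groove's lips 42 mm. No end stops; the tube overhangs both lips sideways by 1.5 mm.
- free_stand: The empty stand: moulded blue slant stand for one tube, fixed; base plate 130 x 80 x 8 mm; origin under the centre of the base, z up. On two 12 mm wide posts it carries a narrow V-groove (27 mm wide, 90 mm long) that rises 30 degrees towards the stand's +x side, with an upright end stop at its low (-x) end; the high end faces roughly towards the robot. 
- free_stand_groove: Groove of the empty stand, 85 mm above the stand's origin. Origin = where the tube's origin lies when it is fully seated; x runs up the slope along the groove (30 degrees above level), z is square to the slope and up, y across. Groove 27 mm wide from x = -60 to 30 mm, its lips 8 mm below the x axis; the end stop's face is at x = -60 mm, 27 mm wide, its top 5 mm above the x axis.
- full_stand: The occupied stand, of the same make, size and axes as the empty one; fixed. It holds the purple-capped tube.
- other_tube: Bystander: a like tube (120 mm, 30 mm diameter) with a purple cap, lying loose in the occupied stand's groove; origin at its mid-length on its axis, its own axes level (axis of the tube rises 30 degrees towards x).
- tip_box: Bystander: loose black pipette tip box with pale yellow top, 85 x 120 x 65 mm; origin under its centre.
- tub: Bystander: loose pale plastic tub with green lid, 100 x 140 x 55 mm; origin under its centre.
- vial: Bystander: small loose upright vial with white cap, 28 mm diameter, 50 mm high; origin under its centre.
There are look-alikes about, which are no part of the job. Leave any orange or red look-alike of the free_stand alone.

How it is judged:
On the way:
1. still held, the tube lies along the groove: within 8 degrees, 8 mm sideways and in height of seated, foot within 30 mm of the stop, cap at the high end (contact force between the fingers and tube above 0.5 N and x of tube in the frame of free_stand_groove between -0.006 and 0.03 m and y of tube in the frame of free_stand_groove between -0.008 and 0.008 m and z of tube in the frame of free_stand_groove between -0.008 and 0.008 m and angle between the x axis of tube and the x axis of free_stand_groove, either way round below 0.14 rad and x of cap_top in the frame of free_stand_groove above 0.03 m), for 0.1 s.
At the end, for the whole second after the job is handed in: The green-capped tube rests still in the empty stand's groove, cap at the high end, foot within 12 mm of the end stop, axis within 7 degrees of the groove and 5 mm of the seated position sideways and in height; the purple-capped tube, tip box, tub and vial within 20 mm of their starts (x of tube in the frame of free_stand_groove between -0.006 and 0.012 m and y of tube in the frame of free_stand_groove between -0.005 and 0.005 m and z of tube in the frame of free_stand_groove between -0.005 and 0.005 m and angle between the x axis of tube and the x axis of free_stand_groove, either way round below 0.12 rad and x of cap_top in the frame of free_stand_groove above 0.03 m and linear speed of tube below 0.02 m/s and distance of each of other_tube, tip_box, tub, vial from where it was at the start of the episode below 0.02 m); the robot touches nothing.
It fails at once if the purple-capped tube is moved more than 20 mm (distance of other_tube from where it was at the start of the episode above 0.02 m).
It fails at once if the tip box is moved more than 20 mm (distance of tip_box from where it was at the start of the episode above 0.02 m).
It fails at once if the green-lidded tub is moved more than 20 mm (distance of tub from where it was at the start of the episode above 0.02 m).
It fails at once if the small vial is moved more than 20 mm (distance of vial from where it was at the start of the episode above 0.02 m).
It also fails if it takes over 37 s, if anything falls off the work surface, if the arm or the gripper's body presses on something with over 40 N, if the wrist force passes 120 N, or if a joint passes its speed limit or range.

### The arm

A 6-joint arm with a two-finger parallel gripper is mounted at the origin on the work surface. World frame = base frame: x ahead of the robot, y to its left, z up, the work surface at z = 0. Lengths are in m, angles in rad, forces in N, time in s.
With the tool pointing down it reaches from about 0.25 to 0.725 m from the base axis. Payload 4 kg.
Tool frame: the origin (TCP) lies at the very end of the fingers, on their centre line; the grasp point (between the pads) lies 19 mm behind it (bot.pinch_z is the distance from the TCP to the grasp point, in m); z points along the fingers, x is the direction in which the jaws open and shut, and the axes are right-handed (so a half turn about z gives the same grasp; the last joint's range is limited). The gripper opens to 85 mm and grips with 20 to 120 N. Pads are 22 mm wide; open, the fingers measure 114 mm over their backs; the gripper's body (76 mm by 85 mm) begins 54 mm behind the grasp point. The pads swing forward as they close: fully open they stand 13 mm farther back than shut.
Start: joints at [1.256, 0.241, 0.005, 1.335, 0, 1.571], TCP at [0.155, 0.475, 0.231] pointing down, gripper open.
Joint ranges: [-2.72, 2.72], [-1.05, 1.87], [-1.09, 1.28], [-1.99, 2.15], [-1.42, 1.44], [-3.14, 3.14]. Speed limits (rad/s): [2.79, 2.79, 3.14, 3.14, 3.14, 3.14].

### API

Orientations are given as a unit quaternion [x, y, z, w].
In Python, from workcell import bot gives the robot as it stands. The module is installed in compiled form; this text tells all that it offers.
- The arm moves only by the shell command python3 -m inch 'ROWS'. ROWS is JSON, a list of rows, each a list of 7 numbers: the shift along the tool's x, y, z scaled (see below), then the turn, a rotation vector about the tool's x, y, z scaled (see below), then the gripper command: -1 is fully open, 1 is shut, values between are in proportion. In form: [[x, y, z, wx, wy, wz, gripper], ...]. A call has exactly 8 rows; each row shifts and turns the commanded pose from where the row before left it, along the tool's axes as they then stand; what a row does not reach is not made up. The controller multiplies each number of a shift by 2.5 cm and each number of a turn by 180 degrees. A row lasts 1/10 s, in which the tool goes at most 50 mm and 8.59 degrees, less where a joint would pass 70% of its speed; a pose out of reach is approached as far as the arm can. A call with a number of a shift or a turn outside -1 to 1 is refused whole. A call with a gripper value outside its range is refused whole. The fingers move at their own pace and stop on an object; the grip force is fixed at half the most. Time passes only in rows, so rows that do not move let the fingers close, or fill a call up. It gives the time, the measured TCP pose, the force and the opening at its end, in the units of the state.
- bot.get_obs(): the state, without advancing time (a new reading comes with each control period).
- bot.camera(name): name is "scene" or "top"; returns (picture, depth): 420x560x3 uint8, blue, green, red; 420x560 float32, m along the optical axis (not along the pixel's ray), 0 where there is no reading.
- bot.get_calibration(name): a dict with "vfov" (degrees; the focal length in pixels is half the picture's height over the tangent of half this angle, whatever the lens; pixels are square), "cx", "cy" (the principal point, pixels), "R" (3x3) and "t" (3): a world point X has camera coordinates R X + t. Camera axes: x right, y down, z forward; pixel columns grow to the right and rows downward; lengths in m; the calibration is good to about 2 mm. A picture is of the moment at which its call begins. get_calibration takes no time and is no camera call.
- bot.job_done(): hands the job in, once; it reports no verdict.
The state is a dict: "clock": time; "joint_pos": joint angles; "joint_vel": joint speeds; "tau": joint torques, N m; "eef_pos": TCP position; "tool_rot": TCP orientation; "ft_force": force on the tool from outside, world axes, zero at the start; "ft_torque": the same for the moment, N m; "grip_width": finger opening in m.
Only numpy, scipy, OpenCV 4.12 (cv2) and the standard library are available. Lean on these libraries where they do the work, as an engineer would, in place of code of your own. Each camera call takes 0.05 s, during which the arm holds its last target.

## Working session

There is one attempt and no reset: what is moved stays moved. The work goes in short steps, Python scripts to look and compute and a shell command to move; the robot and the scene stay as the last step left them, time stands still between calls to the robot, and variables do not carry over. Pictures are saved under pics/ and viewed, and the job is handed in when it is done.

```bash
mkdir -p pics; cat > h.py <<'E'
import numpy as np, cv2
from workcell import bot
def snap(n,tag):
    im,d=bot.camera(n); im=np.array(im); d=np.array(d)
    cv2.imwrite(f'pics/{tag}.png',im); np.savez(f'{tag}.npz',im=im,d=d); return im,d
def world(n,d,u,v,z=None):
    c=bot.get_calibration(n); f=d.shape[0]/2/np.tan(np.radians(c['vfov'])/2)
    zz=d[v,u] if z is None else z
    p=np.stack([(u-c['cx'])/f*zz,(v-c['cy'])/f*zz,zz],-1)
    return (p-np.array(c['t']))@np.array(c['R'])
def cloud(n,d):
    v,u=np.mgrid[:d.shape[0],:d.shape[1]]
    return world(n,d,u,v)
E
python3 - <<'E'
from h import *
for n in('scene','top'):
    snap(n,n+'0'); print(bot.get_calibration(n))
print(bot.get_obs(), bot.pinch_z)
E
```

```text
{'vfov': 56.74674712354306, 'cx': 278.29796648288516, 'cy': 211.39290339279555, 'R': array([[-0.56833397,  0.82259559, -0.01824801],
       [ 0.54033241,  0.35640825, -0.76224277],
       [-0.62051381, -0.44306845, -0.64703398]]), 't': array([ 0.34930074, -0.19218921,  1.18882995])}
{'vfov': 52.60170867467008, 'cx': 279.81857793002666, 'cy': 207.96831827131766, 'R': array([[-0.03411435, -0.99941653,  0.0016759 ],
       [-0.97803663,  0.03303947, -0.20579783],
       [ 0.20562238, -0.00865975, -0.97859309]]), 't': array([-0.03923376,  0.5433436 ,  1.13939211])}
{'clock': 0.1, 'joint_pos': array([1.25599414e+00, 2.41320572e-01, 3.83323394e-03, 1.33521164e+00,
       1.91404512e-05, 1.57083007e+00]), 'joint_vel': array([ 1.98613514e-03, -5.49643606e-07,  3.06640906e-03,  1.13178147e-04,
       -1.13761384e-03,  8.67690311e-04]), 'tau': array([-5.52815470e-05, -3.73138511e+01,  2.53009665e+01,  1.08334981e-02,
       -3.81546374e-05,  1.15106623e-06]), 'eef_pos': array([0.1546282 , 0.47487641, 0.2305007 ]), 'tool_rot': array([ 8.09215454e-01,  5.87511229e-01, -7.75430012e-04,  5.51195269e-04]), 'ft_force': array([0.53524331, 0.18794226, 0.07524131]), 'ft_torque': array([ 0.01559692,  0.00028673, -0.03120953]), 'grip_width': 0.08522027226380423} 0.0187
```

View pics/scene0.png

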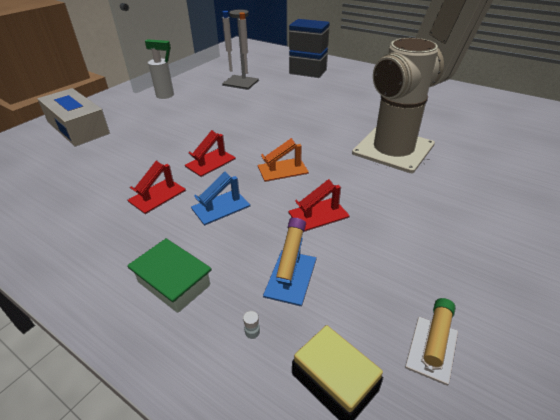

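View pics/top0.png

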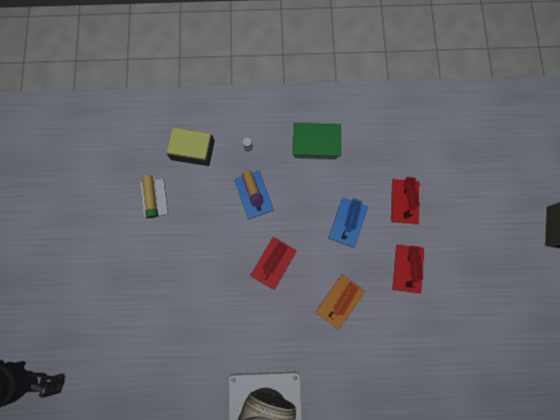

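The top picture shows these candidates:
- **Tube to lay:** green cap at top (150,197), on the white rest.
- **Blue stands:** one at (254,193) holds the purple-capped tube, and one at (348,222) is empty.
- **Look-alikes:** red stands at (273,262), (406,200) and (409,268), and an orange one at (340,301).

The empty blue stand at (348,222), scene (221,197), fits the description. I'll confirm it in an enlarged crop.

```bash
python3 - <<'E'
from h import *
im=np.load('top0.npz')['im']; s=np.load('scene0.npz')['im']
a=cv2.resize(im[185:255,315:385],(400,400),interpolation=2)
b=cv2.resize(im[165:235,115:185],(400,400),interpolation=2)
cv2.imwrite('pics/crop_top.png',np.hstack([a,b]))
a=cv2.resize(s[160:230,180:260],(400,350),interpolation=2)
b=cv2.resize(s[290:385,390:470],(400,475),interpolation=2)[:350]
cv2.imwrite('pics/crop_scene.png',np.hstack([a,b]))
d=np.load('top0.npz')['d']; P=cloud('top',d)
hsv=cv2.cvtColor(im,cv2.COLOR_BGR2HSV)
def comp(u0,u1,v0,v1,zlo,zhi):
    m=np.zeros(d.shape,bool); m[v0:v1,u0:u1]=1
    m&=(P[...,2]>zlo)&(P[...,2]<zhi)&(d>0); return P[m],m
for nm,b in dict(tube=(130,180,165,230),stand=(315,385,185,255)).items():
    Q,m=comp(*b,0.003,0.2)
    print(nm,len(Q),np.percentile(Q[:,2],[1,5,25,50,75,95,99]).round(4))
E
```

```text
tube 1375 [0.0031 0.0033 0.0049 0.0094 0.0599 0.0667 0.0689]
stand 1869 [0.003  0.0033 0.0046 0.008  0.0124 0.0775 0.0882]
```

View pics/crop_top.png

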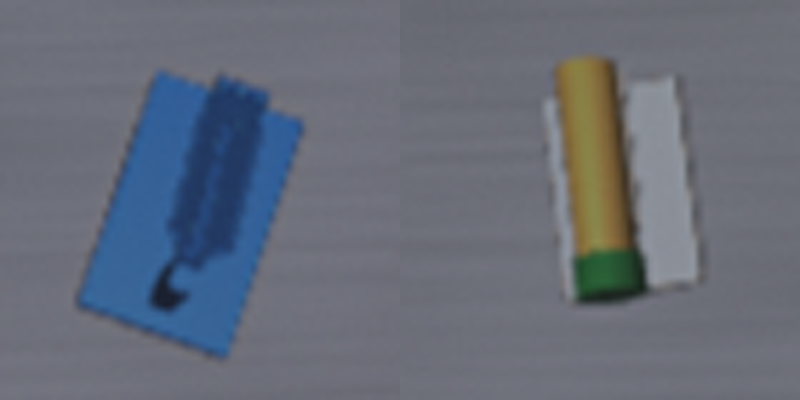

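View pics/crop_scene.png

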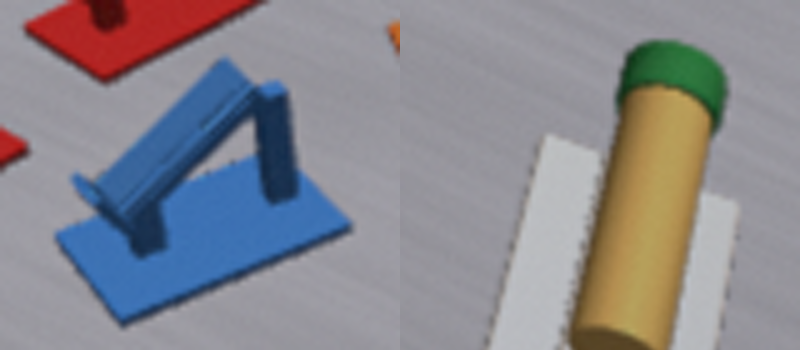

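The empty blue stand is confirmed: the groove holds nothing, the end stop is on the far side and the high end faces the robot. The tube's cap points at the robot. Next I'll measure poses from corners and depth in both cameras.

```bash
cat >> h.py <<'E'
def onplane(n,uv,z):
    c=bot.get_calibration(n); f=210/np.tan(np.radians(c['vfov'])/2); R=np.array(c['R']);t=np.array(c['t'])
    uv=np.atleast_2d(uv).astype(float)
    r=np.c_[(uv[:,0]-c['cx'])/f,(uv[:,1]-c['cy'])/f,np.ones(len(uv))]@R
    o=-R.T@t; k=(z-o[2])/r[:,2]; return o+r*k[:,None]
def proj(n,X):
    c=bot.get_calibration(n); f=210/np.tan(np.radians(c['vfov'])/2)
    p=np.atleast_2d(X)@np.array(c['R']).T+np.array(c['t']); return np.c_[f*p[:,0]/p[:,2]+c['cx'],f*p[:,1]/p[:,2]+c['cy']]
E
python3 - <<'E'
from h import *
k=70/400
ct=np.array([(157,70),(303,122),(228,357),(77,303)])*k+[315,185]-.4
A=onplane('top',ct,.008); print('top corners',A[:,:2].round(4).tolist(),'edges',np.linalg.norm(A-np.roll(A,-1,0),axis=1).round(4),'ctr',A.mean(0).round(4))
cs=np.array([(57,237),(123,315),(350,225)])/5+[180,160]-.4
B=onplane('scene',cs,.008);print('scene',B[:,:2].round(4).tolist(),np.linalg.norm(np.diff(B,axis=0),axis=1),'ctr',((B[0]+B[2])/2).round(4))
for n in('top','scene'):
    f=np.load(n+'0.npz');im,d=f['im'],f['d'];P=cloud(n,d);hsv=cv2.cvtColor(im,cv2.COLOR_BGR2HSV)
    bl=(hsv[...,0]>98)&(hsv[...,0]<118)&(hsv[...,1]>120)
    box=np.zeros(bl.shape,bool)
    if n=='top': box[185:255,315:385]=1
    else: box[160:230,180:255]=1
    m=(bl&box).astype(np.uint8)
    q=np.argwhere(m)[:,::-1]
    pl=onplane(n,q,.008); 
    Q=P[m>0]; base=Q[(Q[:,2]<.014)&(Q[:,2]>.002)]
    r=cv2.minAreaRect((base[:,:2]*1000).astype(np.float32)); print(n,'rect base depth',r, np.median(base[:,2]))
    g=Q[Q[:,2]>.04]; print('groove pts',len(g),g.mean(0),g.min(0),g.max(0))
    # tube
    box[:]=0
    if n=='top': box[160:235,120:185]=1
    else: box[290:385,390:470]=1
    tan=(hsv[...,0]>12)&(hsv[...,0]<32)&(hsv[...,1]>100)&box; gr=(hsv[...,0]>45)&(hsv[...,0]<85)&(hsv[...,1]>100)&box
    T=P[tan&(P[...,2]>.04)]; c=T[:,:2].mean(0); w,V=np.linalg.eigh(np.cov(T[:,:2].T)); a=V[:,1]; a=a*np.sign(-a[0])
    s=(T[:,:2]-c)@a; print('tube',len(T),'c',c,'ax',a,'s',s.min(),s.max(),'z',np.percentile(T[:,2],[5,50,95,99]))
    l=(T[:,:2]-c)@[-a[1],a[0]];print('lat',l.min(),l.max())
    G=P[gr&(P[...,2]>.04)]; sg=(G[:,:2]-c)@a; print('cap s',np.percentile(sg,[1,99]),'lat',((G[:,:2]-c)@[-a[1],a[0]]).min(),((G[:,:2]-c)@[-a[1],a[0]]).max(),'z',np.percentile(G[:,2],[50,95,99]))
    # silhouettes at plane .05
    q=np.argwhere(tan|gr)[:,::-1]; pl=onplane(n,q,.05)[:,:2]*1000; print('sil rect',cv2.minAreaRect(pl.astype(np.float32)))
    q=np.argwhere(tan)[:,::-1]; pl=onplane(n,q,.05)[:,:2]*1000; print('tan rect',cv2.minAreaRect(pl.astype(np.float32)))
E
```

```text
top corners [[0.5792, -0.2427], [0.5492, -0.3159], [0.4298, -0.2689], [0.4597, -0.1945]] edges [0.0791 0.1284 0.0802 0.1289] ctr [ 0.5045 -0.2555  0.008 ]
scene [[0.5514, -0.3107], [0.5766, -0.2423], [0.4625, -0.193]] [0.0728794  0.12423939] ctr [ 0.507  -0.2519  0.008 ]
top rect base depth ((503.7442932128906, -255.3416748046875), (79.32886505126953, 127.97063446044922), 67.80558013916016) 0.008710309889948824
groove pts 381 [ 0.50712546 -0.25440544  0.07814493] [ 0.29578698 -0.28708694  0.04010033] [ 0.56034148 -0.0472958   1.22688593]
tube 317 c [0.59927955 0.31050293] ax [-0.98987643 -0.14193184] s -0.04944814588280257 0.04957642014940778 z [0.05465612 0.06335407 0.06774337 0.06970614]
lat -0.013741902172384747 0.01156171018727875
cap s [0.05051126 0.35120317] lat -0.014316181394901551 0.3111012640169205 z [0.06543199 0.07039716 1.22688593]
sil rect ((593.0548095703125, 312.4671936035156), (119.71568298339844, 29.244476318359375), 7.122509002685547)
tan rect ((602.9299926757812, 314.4150390625), (99.52455139160156, 27.15143394470215), 8.114638328552246)
scene rect base depth ((505.6946105957031, -254.1874237060547), (82.2407455444336, 128.1175079345703), 67.88709259033203) 0.007276958727682614
groove pts 520 [ 0.50991742 -0.24945394  0.06779308] [ 0.45390694 -0.28600748  0.04018143] [1.04005093 0.30789761 0.62909257]
tube 1057 c [0.61118363 0.31343806] ax [-0.99755555 -0.06987793] s -0.4274318038470581 0.06108211471163426 z [0.04945765 0.06214706 0.0652145  0.06635835]
lat -0.017385020270871052 0.03549526055693461
cap s [0.05968593 0.07918958] lat -0.012092985165746284 0.019672744961137592 z [0.06494425 0.06765272 0.0685431 ]
sil rect ((587.7880249023438, 310.68975830078125), (140.35850524902344, 32.00520324707031), 6.744223117828369)
tan rect ((597.74462890625, 312.7275390625), (120.14804077148438, 28.955114364624023), 7.518159866333008)
```

```bash
python3 - <<'E'
from h import *
from scipy.optimize import least_squares
allT={}
for n in('top','scene'):
    f=np.load(n+'0.npz');im,d=f['im'],f['d'];P=cloud(n,d);hsv=cv2.cvtColor(im,cv2.COLOR_BGR2HSV)
    box=np.zeros(d.shape,bool)
    if n=='top': box[160:235,120:185]=1
    else: box[290:385,390:470]=1
    inr=(abs(P-[.595,.312,.05])<[.09,.05,.04]).all(-1)&(P[...,2]>.05)
    tan=(hsv[...,0]>12)&(hsv[...,0]<32)&(hsv[...,1]>100)&box&inr
    gr=(hsv[...,0]>45)&(hsv[...,0]<85)&(hsv[...,1]>100)&box&inr
    T=P[cv2.erode(tan.astype(np.uint8),np.ones((3,3)))>0]; 
    def res(p):
        y0,th,z0=p; nrm=np.array([np.sin(th),np.cos(th)])  # axis (-cos, sin)
        l=(T[:,:2]-[.6,y0])@nrm; return np.hypot(l,T[:,2]-z0)-.015
    r=least_squares(res,[.312,-.13,.05],loss='soft_l1',f_scale=.001)
    y0,th,z0=r.x; a=np.array([-np.cos(th),np.sin(th)])
    G=P[gr]; A=P[tan]
    sT=(A[:,:2]-[.6,y0])@a; sG=(G[:,:2]-[.6,y0])@a
    print(n,len(T),'y at x=.6',y0,'th',th,'z0',z0,'rms',np.sqrt((res(r.x)**2).mean()),'tan s',np.percentile(sT,[0,2,98,100]),'cap s',np.percentile(sG,[0,2,98,100]))
    # stand rail: use groove high points
    box[:]=0
    inr=(abs(P-[.505,-.255,.08])<[.08,.06,.045]).all(-1)&(P[...,2]>.035)
    bl=(hsv[...,0]>98)&(hsv[...,0]<122)&(hsv[...,1]>90)&inr
    Q=P[bl]; e=np.array([-.926,.377]); s=(Q[:,:2]-[.505,-.255])@e; l=(Q[:,:2]-[.505,-.255])@[-e[1],e[0]]
    for lo in np.arange(-.06,.06,.015):
        k=(s>=lo)&(s<lo+.015)
        if k.sum()>3: print('  s%.3f n%d lat %.4f %.4f mean %.4f z %s'%(lo+.0075,k.sum(),l[k].min(),l[k].max(),l[k].mean(),np.percentile(Q[k,2],[5,50,95]).round(4)), 'exp lip z %.4f'%(.085+np.tan(np.pi/6)*(lo+.0075)-.008/np.cos(np.pi/6)))
# rest base
f=np.load('top0.npz');im,d=f['im'],f['d'];k=70/400
ct=np.array([(545,95),(677,73),(702,283),(568,300)]);ct=(ct-[400,0])*k+[115,165]-.4
A=onplane('top',ct,.008);print(A.round(4)[:,:2].tolist(),np.linalg.norm(A-np.roll(A,-1,0),axis=1),A.mean(0))
E
```

```text
top 224 y at x=.6 0.31421210077531997 th -0.13427701065439598 z0 0.05079002268765874 rms 0.0021576014293549087 tan s [-0.04826636 -0.04550098  0.04648554  0.05085774] cap s [0.05158537 0.05178199 0.06919959 0.07001009]
  s-0.052 n57 lat -0.0159 0.0132 mean -0.0003 z [0.0437 0.0513 0.06  ] exp lip z 0.0455
  s-0.037 n50 lat -0.0162 0.0149 mean 0.0002 z [0.0387 0.0487 0.0567] exp lip z 0.0541
  s-0.022 n54 lat -0.0163 0.0145 mean 0.0000 z [0.0471 0.058  0.0662] exp lip z 0.0628
  s-0.007 n53 lat -0.0166 0.0155 mean -0.0000 z [0.0534 0.0655 0.0748] exp lip z 0.0714
  s0.007 n52 lat -0.0159 0.0149 mean 0.0003 z [0.0637 0.0746 0.0846] exp lip z 0.0801
  s0.022 n57 lat -0.0163 0.0151 mean -0.0001 z [0.0711 0.0837 0.0904] exp lip z 0.0888
  s0.037 n42 lat -0.0146 0.0105 mean -0.0015 z [0.0554 0.0818 0.0901] exp lip z 0.0974
  s0.052 n26 lat -0.0065 0.0052 mean -0.0010 z [0.0424 0.0722 0.0776] exp lip z 0.1061
scene 794 y at x=.6 0.3136774296667682 th -0.1381642655124337 z0 0.04936185246684285 rms 0.0015043582093690882 tan s [-0.05191647 -0.05066917  0.04755121  0.05023797] cap s [0.04908597
[... 182 characters left out ...]
67 0.0549] exp lip z 0.0541
  s-0.022 n88 lat -0.0160 0.0147 mean 0.0016 z [0.0376 0.0523 0.0626] exp lip z 0.0628
  s-0.007 n87 lat -0.0161 0.0167 mean 0.0018 z [0.0468 0.0617 0.0708] exp lip z 0.0714
  s0.007 n84 lat -0.0154 0.0142 mean 0.0014 z [0.0581 0.0705 0.0798] exp lip z 0.0801
  s0.022 n81 lat -0.0160 0.0141 mean 0.0003 z [0.0673 0.0802 0.0887] exp lip z 0.0888
  s0.037 n80 lat -0.0114 0.0133 mean -0.0021 z [0.0373 0.0641 0.0856] exp lip z 0.0974
  s0.052 n37 lat -0.0077 0.0083 mean -0.0037 z [0.0401 0.0617 0.074 ] exp lip z 0.1061
[[0.647, 0.3541], [0.6566, 0.2859], [0.5446, 0.2706], [0.5381, 0.3388]] [0.06891749 0.11300291 0.06846109 0.11001624] [0.59657051 0.3123453  0.008     ]
```

The measurements agree with each other and with the given sizes:
- **Tube:** centre about (0.591, 0.313, 0.050), axis towards the cap at azimuth −172.2°.
- **Stand:** centre (0.505, −0.255), uphill azimuth about 157.8°.

Next is a helper that prints suggested rows.

```bash
cat > plan.py <<'E'
import sys; from h import *
from scipy.spatial.transform import Rotation as Ro, Slerp
# tube / groove frames
CT=np.array([.5908,.3127,.05]); AZT=np.radians(187.8)
CG=np.array([.505,-.255,.085]); AZG=np.radians(157.85)
def tool_R(az,slope):  # tool square to an axis at azimuth az rising by slope
    x=np.array([np.cos(az)*np.cos(slope),np.sin(az)*np.cos(slope),np.sin(slope)])
    y=np.array([-np.sin(az),np.cos(az),0]); z=np.cross(x,y)
    tz=-z; tx=-y; return Ro.from_matrix(np.c_[tx,np.cross(tz,tx),tz])  # jaw axis tx at az-90
def rows(p0,R0,p1,R1,n,g):
    sl=Slerp([0,1],Ro.concatenate([R0,R1])); p,R=p0,R0
    for i in range(1,n+1):
        q=p0+(p1-p0)*i/n; Rn=sl(i/n)
        d=R.inv().apply(q-p)/.025; w=(R.inv()*Rn).as_rotvec()/np.pi
        print([float(round(v,3)) for v in [*d,*w]]+[g]); p,R=q,Rn
def cur():
    o=bot.get_obs(); return o['eef_pos'],Ro.from_quat(o['tool_rot']),o
E
python3 - <<'E'
from plan import *
p,R,o=cur(); R1=tool_R(AZT,0); print(R1.apply([1,0,0]), R1.as_matrix()[:,2])
print('delta deg',np.degrees((R.inv()*R1).as_rotvec()))
rows(p,R,np.array([.5908,.3127,.19]),R1,24,-1)
E
```

```text
[-0.13571557  0.99074784  0.        ] [ 0. -0. -1.]
delta deg [-2.56554417e-02  1.06913388e-01 -2.58387631e+01]
[-0.032, 0.775, 0.068, -0.0, 0.0, -0.006, -1]
[-0.046, 0.774, 0.068, -0.0, 0.0, -0.006, -1]
[-0.061, 0.773, 0.068, -0.0, 0.0, -0.006, -1]
[-0.075, 0.772, 0.068, -0.0, 0.0, -0.006, -1]
[-0.09, 0.77, 0.068, -0.0, 0.0, -0.006, -1]
[-0.104, 0.769, 0.068, -0.0, 0.0, -0.006, -1]
[-0.119, 0.766, 0.068, -0.0, 0.0, -0.006, -1]
[-0.133, 0.764, 0.068, -0.0, 0.0, -0.006, -1]
[-0.148, 0.761, 0.068, -0.0, 0.0, -0.006, -1]
[-0.162, 0.759, 0.068, -0.0, 0.0, -0.006, -1]
[-0.176, 0.755, 0.068, -0.0, 0.0, -0.006, -1]
[-0.19, 0.752, 0.068, -0.0, 0.0, -0.006, -1]
[-0.204, 0.748, 0.068, -0.0, 0.0, -0.006, -1]
[-0.218, 0.744, 0.068, -0.0, 0.0, -0.006, -1]
[-0.232, 0.74, 0.068, -0.0, 0.0, -0.006, -1]
[-0.246, 0.735, 0.068, -0.0, 0.0, -0.006, -1]
[-0.26, 0.731, 0.068, -0.0, 0.0, -0.006, -1]
[-0.274, 0.726, 0.068, -0.0, 0.0, -0.006, -1]
[-0.287, 0.72, 0.068, -0.0, 0.0, -0.006, -1]
[-0.301, 0.715, 0.068, -0.0, 0.0, -0.006, -1]
[-0.314, 0.709, 0.068, -0.0, 0.0, -0.006, -1]
[-0.327, 0.703, 0.068, -0.0, 0.0, -0.006, -1]
[-0.341, 0.697, 0.068, -0.0, 0.0, -0.006, -1]
[-0.354, 0.69, 0.068, -0.0, 0.0, -0.006, -1]
```

```bash
python3 -m inch '[[0,0.77,0,0,0,-0.009,-1],[-0.05,0.77,0,0,0,-0.009,-1],[-0.08,0.77,0,0,0,-0.009,-1],[-0.1,0.77,0,0,0,-0.009,-1],[-0.12,0.77,0,0,0,-0.009,-1],[-0.14,0.77,0,0,0,-0.009,-1],[-0.16,0.77,0,0,0,-0.009,-1],[-0.18,0.77,0,0,0,-0.009,-1]]'; python3 -c "
from plan import *
p,R,o=cur();print(o['joint_pos']);rows(p,R,np.array([.5908,.3127,.19]),tool_R(AZT,0),16,-1)"
```

```text
clock: 0.9
eef_pos: [0.3017, 0.4215, 0.2308]
tool_rot: [0.737, 0.676, -0.001, 0.0]
ft_force: [-1.1, -0.1, -0.6]
grip_width: 0.0852
[9.49562358e-01 2.78231631e-01 5.36560092e-02 1.34741086e+00
 1.61281457e-05 1.03700268e+00]
[-0.208, 0.744, 0.102, -0.0, 0.0, -0.004, -1]
[-0.218, 0.741, 0.102, -0.0, 0.0, -0.004, -1]
[-0.228, 0.738, 0.102, -0.0, 0.0, -0.004, -1]
[-0.239, 0.734, 0.102, -0.0, 0.0, -0.004, -1]
[-0.249, 0.731, 0.102, -0.0, 0.0, -0.004, -1]
[-0.259, 0.727, 0.102, -0.0, 0.0, -0.004, -1]
[-0.269, 0.724, 0.102, -0.0, 0.0, -0.004, -1]
[-0.279, 0.72, 0.102, -0.0, 0.0, -0.004, -1]
[-0.289, 0.716, 0.102, -0.0, 0.0, -0.004, -1]
[-0.299, 0.712, 0.102, -0.0, 0.0, -0.004, -1]
[-0.309, 0.708, 0.102, -0.0, 0.0, -0.004, -1]
[-0.319, 0.703, 0.102, -0.0, 0.0, -0.004, -1]
[-0.329, 0.699, 0.102, -0.0, 0.0, -0.004, -1]
[-0.339, 0.694, 0.102, -0.0, 0.0, -0.004, -1]
[-0.348, 0.689, 0.102, -0.0, 0.0, -0.004, -1]
[-0.358, 0.684, 0.102, -0.0, 0.0, -0.004, -1]
```

```bash
python3 -m inch '[[-0.21,0.74,0.1,0,0,-0.008,-1],[-0.22,0.74,0.1,0,0,-0.008,-1],[-0.24,0.73,0.1,0,0,-0.008,-1],[-0.26,0.73,0.1,0,0,-0.008,-1],[-0.27,0.72,0.1,0,0,-0.008,-1],[-0.29,0.72,0.1,0,0,-0.008,-1],[-0.3,0.71,0.1,0,0,-0.008,-1],[-0.32,0.7,0.1,0,0,-0.008,-1]]'; python3 -c "
from plan import *
p,R,o=cur();print(o['joint_pos']);rows(p,R,np.array([.5908,.3127,.17]),tool_R(AZT,0),8,-1)"
```

```text
clock: 1.7
eef_pos: [0.4465, 0.3687, 0.2105]
tool_rot: [0.666, 0.746, -0.001, -0.0]
ft_force: [-0.4, -0.6, 0.3]
grip_width: 0.0854
[6.90171593e-01 4.08519234e-01 1.87561859e-01 1.35121845e+00
 1.95634992e-05 5.76751493e-01]
[-0.36, 0.685, 0.202, -0.0, 0.0, -0.001, -1]
[-0.361, 0.684, 0.202, -0.0, 0.0, -0.001, -1]
[-0.363, 0.683, 0.202, -0.0, 0.0, -0.001, -1]
[-0.365, 0.682, 0.202, -0.0, 0.0, -0.001, -1]
[-0.367, 0.681, 0.202, -0.0, 0.0, -0.001, -1]
[-0.369, 0.68, 0.202, -0.0, 0.0, -0.001, -1]
[-0.371, 0.679, 0.203, -0.0, 0.0, -0.001, -1]
[-0.373, 0.678, 0.203, -0.0, 0.0, -0.001, -1]
```

```bash
python3 -m inch '[[-0.36,0.68,0.2,0,0,0,-1],[-0.36,0.68,0.2,0,0,0,-1],[-0.36,0.68,0.2,0,0,0,-1],[-0.36,0.68,0.2,0,0,0,-1],[-0.36,0.68,0.2,0,0,0,-1],[-0.36,0.68,0.2,0,0,0,-1],[-0.36,0.68,0.2,0,0,0,-1],[0,0,0,0,0,0,-1]]'; python3 -c "
from plan import *
p,R,o=cur();print(o['joint_pos']);rows(p,R,np.array([.5908,.3127,.031]),tool_R(AZT,0),8,-1)
snap('scene','s1');snap('top','t1')
im=np.load('scene0.npz')['im'];im=np.load('s1.npz')['im'];cv2.imwrite('pics/s1c.png',cv2.resize(im[220:400,360:520],(640,720))[:600])"
```

```text
clock: 2.5
eef_pos: [0.5736, 0.3182, 0.1746]
tool_rot: [0.667, 0.745, -0.001, 0.0]
ft_force: [-1.1, -1.0, -0.1]
grip_width: 0.0851
[ 5.06703246e-01  5.83537594e-01  3.75792448e-01  1.36434777e+00
 -5.94472536e-04  3.97216650e-01]
[-0.036, 0.083, 0.718, -0.0, 0.0, -0.001, -1]
[-0.036, 0.083, 0.718, -0.0, 0.0, -0.001, -1]
[-0.036, 0.083, 0.718, -0.0, 0.0, -0.001, -1]
[-0.037, 0.083, 0.718, -0.0, 0.0, -0.001, -1]
[-0.037, 0.082, 0.718, -0.0, 0.0, -0.001, -1]
[-0.038, 0.082, 0.718, -0.0, 0.0, -0.001, -1]
[-0.038, 0.082, 0.718, -0.0, 0.0, -0.001, -1]
[-0.038, 0.082, 0.718, -0.0, 0.0, -0.001, -1]
```

View pics/s1c.png

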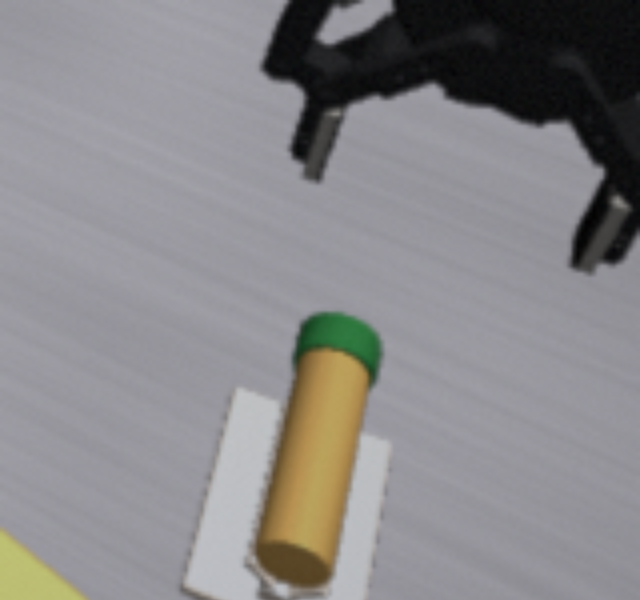

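The gripper is straddling the tube's line, with the fingers at crop (315,150) and (605,230). The tube lies between them at (330,450). Now I'll correct the offset and descend.

```bash
python3 -m inch '[[-0.08,0.17,0.45,0,0,-0.002,-1],[-0.08,0.17,0.45,0,0,-0.002,-1],[-0.08,0.17,0.45,0,0,-0.002,-1],[-0.05,0.15,0.45,0,0,-0.002,-1],[0,0,0.4,0,0,0,-1],[0,0,0.4,0,0,0,-1],[0,0,0.4,0,0,0,-1],[0,0,0,0,0,0,-1]]'; python3 -c "
from plan import *
p,R,o=cur();print(p,o['joint_pos']);rows(p,R,np.array([.5908,.3127,.031]),tool_R(AZT,0),1,-1)"
```

```text
clock: 3.4
eef_pos: [0.5874, 0.3143, 0.0991]
tool_rot: [0.657, 0.754, -0.002, -0.001]
ft_force: [0.3, -0.1, -0.4]
grip_width: 0.0856
[0.58738845 0.3142856  0.09913444] [4.91281006e-01 6.49212073e-01 2.91328625e-01 1.21648986e+00
 3.59725578e-05 3.53492409e-01]
[-0.078, 0.136, 2.725, -0.001, 0.0, 0.001, -1]
```

```bash
python3 -m inch '[[-0.04,0.07,0.5,0,0,0,-1],[-0.04,0.07,0.5,0,0,0,-1],[0,0,0.5,0,0,0,-1],[0,0,0.4,0,0,0,-1],[0,0,0.4,0,0,0,-1],[0,0,0.4,0,0,0,-1],[0,0,0,0,0,0,-1],[0,0,0,0,0,0,-1]]'; python3 -c "
from plan import *
p,R,o=cur();print(p,o['joint_pos']);rows(p,R,np.array([.5908,.3127,.031]),tool_R(AZT,0),1,-1)
snap('scene','s2');snap('top','t2')
im=np.load('s2.npz')['im'];a=cv2.resize(im[270:400,380:500],(400,433));im=np.load('t2.npz')['im'];b=cv2.resize(im[160:235,110:180],(400,433));cv2.imwrite('pics/s2c.png',np.hstack([a,b]))"
```

```text
clock: 4.2
eef_pos: [0.5923, 0.3133, 0.0336]
tool_rot: [0.657, 0.754, -0.0, -0.0]
ft_force: [-0.3, 0.3, 0.3]
grip_width: 0.0856
[0.5922829  0.31328182 0.03355658] [ 4.86537078e-01  7.08397720e-01  2.19217356e-01  1.08203992e+00
 -1.49992890e-05  3.48857648e-01]
[-0.015, -0.062, 0.102, -0.0, 0.0, 0.0, -1]
```

View pics/s2c.png

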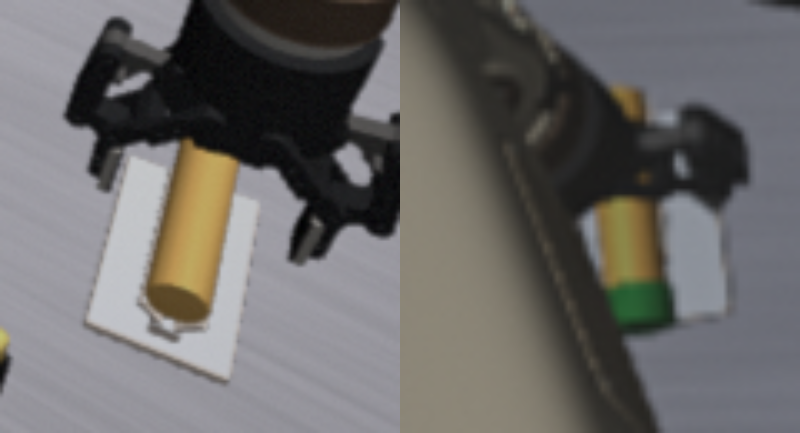

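The fingers straddle the tube at its middle: pads at crop (105,165) and (305,240), tube at (195,230). I'll go 2.5 mm lower and close.

```bash
python3 -m inch '[[-0.01,0,0.1,0,0,0,-1],[0,0,0,0,0,0,0],[0,0,0,0,0,0,1],[0,0,0,0,0,0,1],[0,0,0,0,0,0,1],[0,0,0,0,0,0,1],[0,0,0,0,0,0,1],[0,0,0,0,0,0,1]]'; python3 -c "
from plan import *
p,R,o=cur();print(p)"
```

```text
clock: 5.1
eef_pos: [0.5927, 0.3118, 0.032]
tool_rot: [0.657, 0.754, -0.001, 0.001]
ft_force: [-1.2, -4.8, 5.7]
grip_width: 0.0288
[0.59269547 0.31180583 0.03203297]
```

The grip is good at 29 mm wide. Now I'll lift.

```bash
python3 -m inch '[[0,0,-0.2,0,0,0,1],[0,0,-0.4,0,0,0,1],[0,0,-0.8,0,0,0,1],[0,0,-1,0,0,0,1],[0,0,-1,0,0,0,1],[0,0,-1,0,0,0,1],[0,0,-1,0,0,0,1],[0,0,-1,0,0,0,1]]'; python3 -c "
from plan import *
p,R,o=cur();print(p,o['grip_width'],o['ft_force'])
q=CG+[0,0,.0]; Rg=tool_R(AZG,np.radians(30)); print(Rg.apply([0,0,1]),Rg.apply([1,0,0]))
print('deg',np.degrees((R.inv()*Rg).as_rotvec()))"
```

```text
clock: 5.9
eef_pos: [0.592, 0.3138, 0.1918]
tool_rot: [0.657, 0.754, 0.0, -0.001]
ft_force: [0.5, 0.5, -0.5]
grip_width: 0.0281
[0.59203266 0.31381689 0.19179972] 0.028099229098109975 [ 0.49360863  0.51329933 -0.53234176]
[-0.46309998  0.18851633 -0.8660254 ] [3.77032669e-01 9.26199961e-01 8.32667268e-17]
deg [29.23233872  7.79329898 29.37868091]
```

```bash
python3 -c "
from plan import *
p,R,o=cur();Rg=tool_R(AZG,np.radians(30));sl=Slerp([0,1],Ro.concatenate([R,Rg]))
rows(p,R,np.array([.56,.15,.25]),sl(.15),8,1)"
```

```text
[-0.789, -0.272, -0.292, 0.003, 0.001, 0.003, 1]
[-0.791, -0.267, -0.291, 0.003, 0.001, 0.003, 1]
[-0.792, -0.262, -0.291, 0.003, 0.001, 0.003, 1]
[-0.794, -0.257, -0.29, 0.003, 0.001, 0.003, 1]
[-0.796, -0.252, -0.29, 0.003, 0.001, 0.003, 1]
[-0.798, -0.247, -0.29, 0.003, 0.001, 0.003, 1]
[-0.799, -0.242, -0.289, 0.003, 0.001, 0.003, 1]
[-0.801, -0.238, -0.289, 0.003, 0.001, 0.003, 1]
```

```bash
python3 -m inch '[[-0.7,-0.27,-0.4,0.003,0.001,0.003,1],[-0.79,-0.27,-0.3,0.003,0.001,0.003,1],[-0.79,-0.26,-0.3,0.003,0.001,0.003,1],[-0.79,-0.26,-0.3,0.003,0.001,0.003,1],[-0.8,-0.25,-0.3,0.003,0.001,0.003,1],[-0.8,-0.25,-0.3,0.003,0.001,0.003,1],[-0.8,-0.24,-0.3,0.003,0.001,0.003,1],[-0.8,-0.24,-0.3,0.003,0.001,0.003,1]]'; python3 -c "
from plan import *
p,R,o=cur();print(o['joint_pos'])
Rg=tool_R(AZG,np.radians(30));sl=Slerp([0,1],Ro.concatenate([R,Rg]))
rows(p,R,np.array([.53,-.05,.25]),sl(.4),8,1)"
```

```text
clock: 6.7
eef_pos: [0.5591, 0.1488, 0.2537]
tool_rot: [0.685, 0.727, -0.021, -0.035]
ft_force: [-0.7, 0.0, -0.5]
grip_width: 0.0286
[0.24113159 0.45651739 0.36910803 1.5565732  0.0361229  0.1800155 ]
[-0.984, -0.203, 0.012, 0.007, 0.002, 0.007, 1]
[-0.988, -0.182, 0.011, 0.007, 0.002, 0.007, 1]
[-0.992, -0.16, 0.009, 0.007, 0.002, 0.007, 1]
[-0.995, -0.138, 0.007, 0.007, 0.002, 0.007, 1]
[-0.998, -0.116, 0.004, 0.007, 0.002, 0.007, 1]
[-1.0, -0.095, 0.001, 0.007, 0.002, 0.007, 1]
[-1.002, -0.073, -0.003, 0.007, 0.002, 0.007, 1]
[-1.003, -0.051, -0.007, 0.007, 0.002, 0.007, 1]
```

```bash
python3 -m inch '[[-0.98,-0.2,0,0.007,0.002,0.007,1],[-0.98,-0.18,0,0.007,0.002,0.007,1],[-0.98,-0.16,0,0.007,0.002,0.007,1],[-0.98,-0.14,0,0.007,0.002,0.007,1],[-0.98,-0.12,0,0.007,0.002,0.007,1],[-0.98,-0.1,0,0.007,0.002,0.007,1],[-0.98,-0.08,0,0.007,0.002,0.007,1],[-0.98,-0.06,0,0.007,0.002,0.007,1]]'; python3 -c "
from plan import *
p,R,o=cur();print(o['joint_pos'])
Rg=tool_R(AZG,np.radians(30))
t=CG+Rg.apply([0,0,1])*(.0187-.09); print(t)
rows(p,R,t,Rg,10,1)"
```

```text
clock: 7.5
eef_pos: [0.5296, -0.0466, 0.2505]
tool_rot: [0.741, 0.658, -0.07, -0.112]
ft_force: [0.7, -0.5, -0.3]
grip_width: 0.028
[-1.13116391e-01  5.20245174e-01  4.29951708e-01  1.74113497e+00
  4.42773742e-02 -1.08512358e-03]
[ 0.53801903 -0.26844121  0.14674761]
[-0.893, 0.235, 0.327, 0.008, 0.002, 0.008, 1]
[-0.889, 0.267, 0.315, 0.008, 0.002, 0.008, 1]
[-0.883, 0.297, 0.303, 0.008, 0.002, 0.008, 1]
[-0.877, 0.328, 0.289, 0.008, 0.002, 0.008, 1]
[-0.87, 0.358, 0.275, 0.008, 0.002, 0.008, 1]
[-0.862, 0.387, 0.26, 0.008, 0.002, 0.008, 1]
[-0.853, 0.416, 0.245, 0.008, 0.002, 0.008, 1]
[-0.843, 0.444, 0.229, 0.008, 0.002, 0.008, 1]
[-0.833, 0.472, 0.212, 0.008, 0.002, 0.008, 1]
[-0.821, 0.498, 0.194, 0.008, 0.002, 0.008, 1]
```

```bash
python3 -m inch '[[-0.89,0.24,0.2,0.008,0.002,0.008,1],[-0.89,0.27,0.2,0.008,0.002,0.008,1],[-0.88,0.3,0.2,0.008,0.002,0.008,1],[-0.88,0.33,0.2,0.008,0.002,0.008,1],[-0.87,0.36,0.2,0.008,0.002,0.008,1],[-0.86,0.39,0.2,0.008,0.002,0.008,1],[-0.85,0.42,0.2,0.008,0.002,0.008,1],[-0.84,0.44,0.2,0.008,0.002,0.008,1]]'; python3 -c "
from plan import *
p,R,o=cur();print(o['joint_pos'])
Rg=tool_R(AZG,np.radians(30))
t=CG+Rg.apply([0,0,1])*(.0187-.09); print(t)
rows(p,R,t,Rg,4,1)"
```

```text
clock: 8.3
eef_pos: [0.5431, -0.2252, 0.1823]
tool_rot: [0.79, 0.568, -0.128, -0.194]
ft_force: [0.3, 0.2, -0.6]
grip_width: 0.0283
[-0.38795485  0.87838653  0.82682831  1.98815306 -0.00986136 -0.06086253]
[ 0.53801903 -0.26844121  0.14674761]
[-0.432, 0.238, 0.268, 0.004, 0.001, 0.005, 1]
[-0.429, 0.248, 0.264, 0.004, 0.001, 0.005, 1]
[-0.426, 0.258, 0.259, 0.004, 0.001, 0.005, 1]
[-0.423, 0.268, 0.255, 0.004, 0.001, 0.005, 1]
```

```bash
python3 -m inch '[[-0.43,0.24,0.27,0.004,0.001,0.005,1],[-0.43,0.24,0.27,0.004,0.001,0.005,1],[-0.43,0.25,0.26,0.004,0.001,0.005,1],[-0.42,0.25,0.26,0.004,0.001,0.005,1],[0,0,0,0,0,0,1],[0,0,0,0,0,0,1],[0,0,0,0,0,0,1],[0,0,0,0,0,0,1]]'; python3 -c "
from plan import *
p,R,o=cur();print(o['joint_pos'],o['grip_width'])
Rg=tool_R(AZG,np.radians(30))
t=CG+Rg.apply([0,0,1])*(.0187-.09); print(t)
rows(p,R,t,Rg,1,1)
snap('scene','s3');snap('top','t3')
im=np.load('s3.npz')['im'];a=cv2.resize(im[110:240,150:270],(400,433),interpolation=2);im=np.load('t3.npz')['im'];b=cv2.resize(im[170:278,300:400],(400,432),interpolation=2);cv2.imwrite('pics/s3c.png',np.hstack([a[:432],b]))"
```

```text
clock: 9.1
eef_pos: [0.5391, -0.2654, 0.1484]
tool_rot: [0.802, 0.54, -0.143, -0.212]
ft_force: [-1.0, -1.0, -0.8]
grip_width: 0.028
[-0.44312448  0.97802625  0.91750716  2.02548644 -0.02845267 -0.04942434] 0.028027198472453677
[ 0.53801903 -0.26844121  0.14674761]
[-0.128, 0.038, 0.054, 0.002, 0.0, 0.0, 1]
```

View pics/s3c.png

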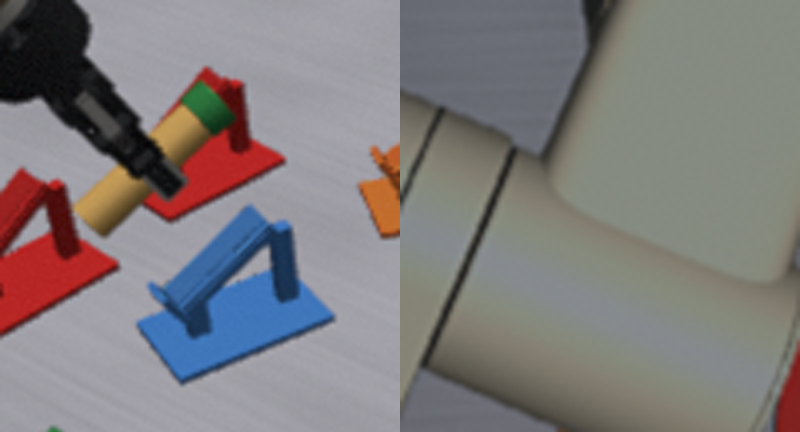

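In the scene crop the tube is held at the slope angle (crop (155,150)), cap towards the robot, above the blue groove at (215,255). The arm hides the top view, so I'll measure the held tube with scene depth.

```bash
cat > held.py <<'E'
from plan import *
from scipy.optimize import least_squares
def held(tag,full=True):
    f=np.load(tag+'.npz');im,d=f['im'],f['d'];P=cloud('scene',d);hsv=cv2.cvtColor(im,cv2.COLOR_BGR2HSV)
    p,R,o=cur(); gp=p+R.apply([0,0,-.0187])
    near=(np.linalg.norm(P-gp,axis=-1)<.095)
    tan=(hsv[...,0]>10)&(hsv[...,0]<32)&(hsv[...,1]>80)&near; gr=(hsv[...,0]>45)&(hsv[...,0]<85)&(hsv[...,1]>90)&near
    T=P[cv2.erode(tan.astype(np.uint8),np.ones((3,3)))>0]
    Rg=tool_R(AZG,np.radians(30)); gx=-np.cross(Rg.apply([1,0,0]),Rg.apply([0,0,1])); 
    e=np.array([np.cos(AZG),np.sin(AZG),0]); c,s=np.cos(np.pi/6),.5
    M=np.c_[e*c+[0,0,s],[-e[1],e[0],0],-e*s+[0,0,c]]
    L=lambda X:(X-CG)@M
    Q=L(T)
    def res(q):
        y0,z0,ay,az=q; a=np.array([1,ay,az]);a/=np.linalg.norm(a)
        r=Q-[0,y0,z0]; return np.linalg.norm(r-np.outer(r@a,a),axis=1)-.015
    g0=L(gp)
    r=least_squares(res,[g0[1],g0[2],0,0],loss='soft_l1',f_scale=.001)
    y0,z0,ay,az=r.x;a=np.array([1,ay,az]);a/=np.linalg.norm(a)
    sT=(L(P[tan])-[0,y0,z0])@a; sG=(L(P[gr])-[0,y0,z0])@a
    print('n',len(T),'y,z at x=0: %.4f %.4f slopes deg %.2f %.2f rms %.4f'%(y0,z0,np.degrees(ay),np.degrees(az),np.sqrt((res(r.x)**2).mean())))
    print('tan s',np.percentile(sT,[0,2,98,100]).round(4),'cap',np.percentile(sG,[0,2,98,100]).round(4),'grasp pt in groove',g0.round(4),'tool ang',np.degrees((R.inv()*Rg).as_rotvec()).round(2))
E
python3 -c "
from held import *
held('s3')"
```

```text
n 282 y,z at x=0: -0.0038 0.0895 slopes deg 0.10 -0.63 rms 0.0029
tan s [-0.0545 -0.0528  0.0443  0.0639] cap [-0.0072  0.0449  0.0629  0.0631] grasp pt in groove [ 0.001  -0.0031  0.0912] tool ang [0.43 0.03 0.01]
```

```bash
python3 -m inch '[[-0.07,-0.03,0.3,0.001,0,0,1],[-0.06,-0.03,0.5,0.001,0,0,1],[0,0,0.5,0,0,0,1],[0,0,0.5,0,0,0,1],[0,0,0.4,0,0,0,1],[0,0,0.4,0,0,0,1],[0,0,0,0,0,0,1],[0,0,0,0,0,0,1]]'; python3 -c "
from held import *
snap('scene','s4'); held('s4'); p,R,o=cur(); print(o['joint_pos'],o['ft_force'])
im=np.load('s4.npz')['im'];cv2.imwrite('pics/s4c.png',cv2.resize(im[130:240,160:280],(654,600),interpolation=2))"
```

```text
clock: 10.0
eef_pos: [0.5063, -0.2562, 0.0924]
tool_rot: [0.802, 0.539, -0.145, -0.215]
ft_force: [0.1, -0.5, -0.8]
grip_width: 0.0283
n 245 y,z at x=0: -0.0004 0.0241 slopes deg 0.03 -0.24 rms 0.0038
tan s [-0.0541 -0.0522  0.0448  0.0646] cap [0.0098 0.0463 0.0628 0.063 ] grasp pt in groove [0.002  0.0007 0.0262] tool ang [ 0.06  0.01 -0.04]
[-0.45117665  0.91369801  0.63864468  1.81740236 -0.03246583 -0.05537371] [ 0.40329469  0.72230296 -0.78850608]
```

View pics/s4c.png

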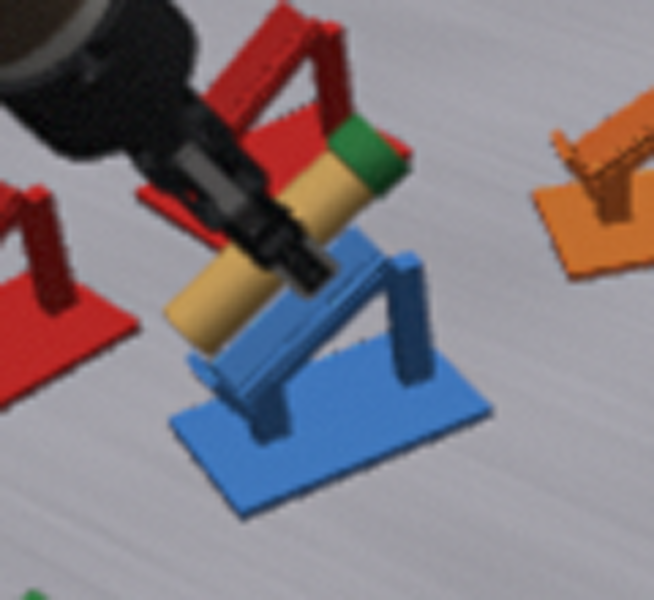

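The tube is parallel above the groove, with its foot just uphill of the stop (crop (190,340) against the stop at (205,370)). I'll lower it towards contact.

```bash
python3 -m inch '[[0,0,0.3,0,0,0,1],[0,0,0.2,0,0,0,1],[0,0,0.15,0,0,0,1],[0,0,0.1,0,0,0,1],[0,0,0.05,0,0,0,1],[0,0,0.05,0,0,0,1],[0,0,0,0,0,0,1],[0,0,0,0,0,0,1]]'; python3 -c "
from held import *
snap('scene','s5'); held('s5'); p,R,o=cur(); print(o['ft_force'])"
```

```text
clock: 10.85
eef_pos: [0.4984, -0.2539, 0.0775]
tool_rot: [0.803, 0.539, -0.143, -0.211]
ft_force: [4.2, -3.4, 14.6]
grip_width: 0.0283
n 218 y,z at x=0: 0.0007 0.0071 slopes deg 0.60 -0.52 rms 0.0053
tan s [-0.0546 -0.0529  0.0436  0.0553] cap [0.0161 0.0466 0.0634 0.0634] grasp pt in groove [0.002  0.0014 0.0089] tool ang [ 0.47  0.09 -0.07]
[ 4.85032093 -3.02993574 15.32842468]
```

```bash
python3 -c "
from h import *
im=np.load('s5.npz')['im'];cv2.imwrite('pics/s5c.png',cv2.resize(im[145:225,170:265],(712,600),interpolation=2))
b,d=snap('top','t5'); cv2.imwrite('pics/t5c.png',cv2.resize(b[170:270,300:400],(600,600),interpolation=2))"
```

```text
(no output)
```

View pics/s5c.png

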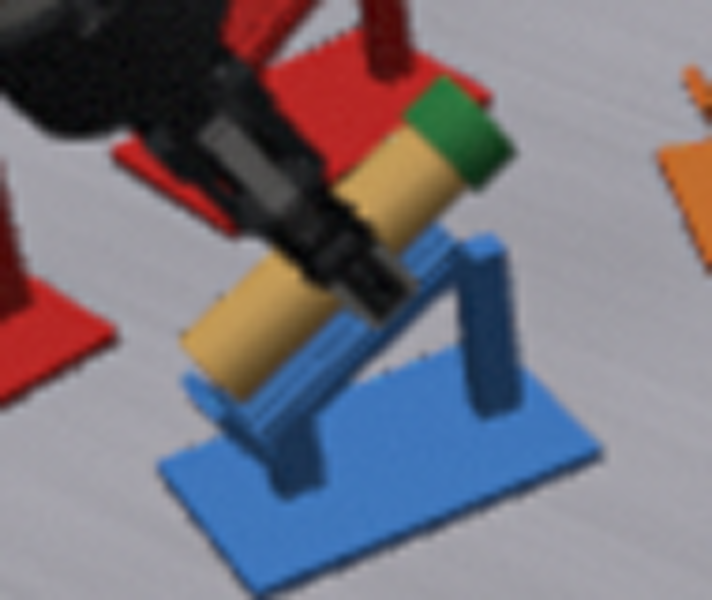

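View pics/t5c.png

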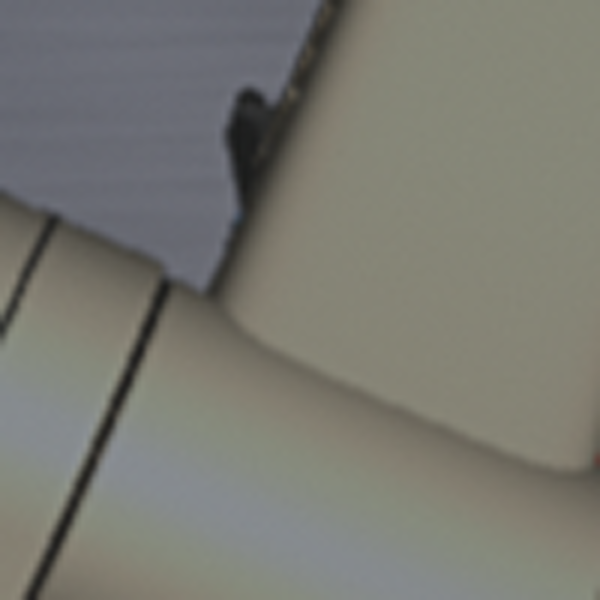

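It touched at about 8 mm too high with 15 N. Since the tube clears the lips sideways, a fingertip is probably on a groove lip. I'll use the moment to tell which side.

```bash
python3 -c "
from held import *
p,R,o=cur(); F=R.inv().apply(o['ft_force']);T=R.inv().apply(o['ft_torque']);print(F,T); print(T[1]/-F[2], -T[0]/-F[2])
c=bot.get_calibration('scene');print('cam',-np.array(c['R']).T@c['t'])
f=np.load('scene0.npz')
"
```

```text
[ -1.30236286  -2.24230011 -16.28290675] [ 0.12374457 -0.32723123 -0.02678285]
-0.0200966101726119 -0.007599660954209858
cam [1.04005093 0.30789761 0.62909257]
```

The moment puts the contact on the groove +y finger (tool −x). This agrees with the scene camera, where the groove sits about 1.5–2 mm further to +y than I assumed. I'll raise, shift 2 mm to tool −x, and lower again.

```bash
python3 -m inch '[[0,0,-0.3,0,0,0,1],[-0.08,0,0,0,0,0,1],[0,0,0,0,0,0,1],[0,0,0.12,0,0,0,1],[0,0,0.12,0,0,0,1],[0,0,0.08,0,0,0,1],[0,0,0.06,0,0,0,1],[0,0,0,0,0,0,1]]'; python3 -c "
from held import *
snap('scene','s6'); held('s6'); p,R,o=cur(); print(R.inv().apply(o['ft_force']),R.inv().apply(o['ft_torque']))"
```

```text
clock: 11.75
eef_pos: [0.4984, -0.2543, 0.0771]
tool_rot: [0.803, 0.54, -0.141, -0.21]
ft_force: [9.7, -1.6, 23.8]
grip_width: 0.0286
n 232 y,z at x=0: 0.0011 0.0065 slopes deg -0.17 -0.86 rms 0.0021
tan s [-0.0544 -0.0528  0.0435  0.0634] cap [0.0465 0.0466 0.0633 0.0635] grasp pt in groove [0.0018 0.0019 0.0087] tool ang [ 0.65 -0.07 -0.03]
[  2.10340184  -3.66423972 -25.19559743] [0.39625993 0.71257973 0.00574807]
```

Now the moment has the other sign (tool +x finger), so the centre lies between. I'll back off and shift 1 mm back.

```bash
python3 -m inch '[[0,0,-0.38,0,0,0,1],[0.04,0,0,0,0,0,1],[0,0,0,0,0,0,1],[0,0,0.1,0,0,0,1],[0,0,0.1,0,0,0,1],[0,0,0.1,0,0,0,1],[0,0,0.06,0,0,0,1],[0,0,0,0,0,0,1]]'; python3 -c "
from held import *
snap('scene','s7'); held('s7'); p,R,o=cur(); print(R.inv().apply(o['ft_force']),R.inv().apply(o['ft_torque']))"
```

```text
clock: 12.6
eef_pos: [0.4982, -0.2541, 0.0774]
tool_rot: [0.803, 0.54, -0.142, -0.211]
ft_force: [9.2, -2.5, 24.0]
grip_width: 0.0281
n 224 y,z at x=0: 0.0009 0.0068 slopes deg -0.06 -0.47 rms 0.0013
tan s [-0.0534 -0.052   0.0451  0.0553] cap [0.0179 0.0467 0.0633 0.0635] grasp pt in groove [0.0021 0.0017 0.0087] tool ang [ 0.58  0.01 -0.05]
[  0.14588281  -5.051408   -25.47121921] [ 0.52528389  0.28582944 -0.05150764]
```

```bash
python3 -m inch '[[0,0,-0.3,0,0,0,1],[0.02,0,0,0,0,0,1],[0,0,0,0,0,0,1],[0,0,0.1,0,0,0,1],[0,0,0.1,0,0,0,1],[0,0,0.1,0,0,0,1],[0,0,0,0,0,0,1],[0,0,0,0,0,0,1]]'; python3 -c "
from held import *
im,d=snap('scene','s8'); held('s8'); p,R,o=cur(); print(R.inv().apply(o['ft_force']),R.inv().apply(o['ft_torque']))
cv2.imwrite('pics/s8c.png',cv2.resize(im[160:215,185:255],(763,600),interpolation=2))"
```

```text
clock: 13.45
eef_pos: [0.4983, -0.2541, 0.0773]
tool_rot: [0.803, 0.54, -0.142, -0.21]
ft_force: [7.7, -3.9, 25.0]
grip_width: 0.0284
n 233 y,z at x=0: 0.0010 0.0071 slopes deg -0.83 -1.49 rms 0.0020
tan s [-0.0544 -0.0525  0.044   0.0515] cap [0.0077 0.0463 0.0632 0.0636] grasp pt in groove [0.002  0.0016 0.0087] tool ang [ 0.58  0.06 -0.06]
[ -0.89703958  -4.9295528  -26.85871971] [ 0.49440574 -0.02424632 -0.04130215]
```

View pics/s8c.png

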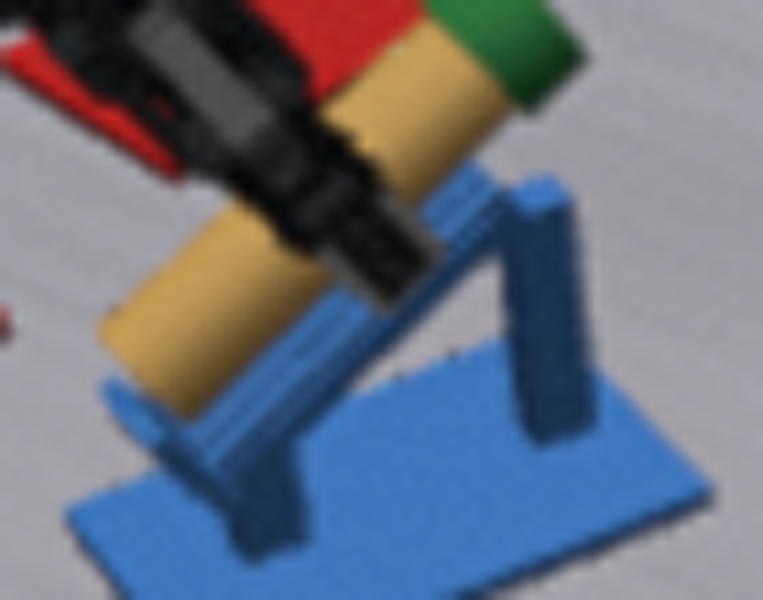

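The moment is now balanced, so both fingertips rest on both lips. They lean in slightly, and with this deep grip they can't straddle the groove, so the tube hangs about 7 mm high. The fix is to unload, open only to about 34 mm so the tube settles between the pads, re-grip with the tips above the lips, then finish seating it while held.

```bash
python3 -m inch '[[0,0,-0.2,0,0,0,1],[0,0,0,0,0,0,1],[0,0,0,0,0,0,0.28],[0,0,0,0,0,0,0.25],[0,0,0,0,0,0,0.22],[0,0,0,0,0,0,0.2],[0,0,0,0,0,0,0.2],[0,0,0,0,0,0,0.2]]'; python3 -c "
from held import *
im,d=snap('scene','s9'); held('s9'); p,R,o=cur(); print(R.inv().apply(o['ft_force']),R.inv().apply(o['ft_torque']))
cv2.imwrite('pics/s9c.png',cv2.resize(im[160:215,185:255],(763,600),interpolation=2))"
```

```text
clock: 14.3
eef_pos: [0.4973, -0.2532, 0.0757]
tool_rot: [0.801, 0.539, -0.145, -0.216]
ft_force: [0.0, -0.1, 0.5]
grip_width: 0.034
n 236 y,z at x=0: 0.0007 -0.0016 slopes deg -0.57 -0.54 rms 0.0038
tan s [-0.0584 -0.0567  0.0402  0.0604] cap [0.0418 0.0419 0.0588 0.059 ] grasp pt in groove [0.0021 0.0013 0.007 ] tool ang [-0.08 -0.   -0.05]
[-0.37757343  0.29137494 -0.30060676] [-0.49268574 -0.00072366 -0.03871443]
```

View pics/s9c.png

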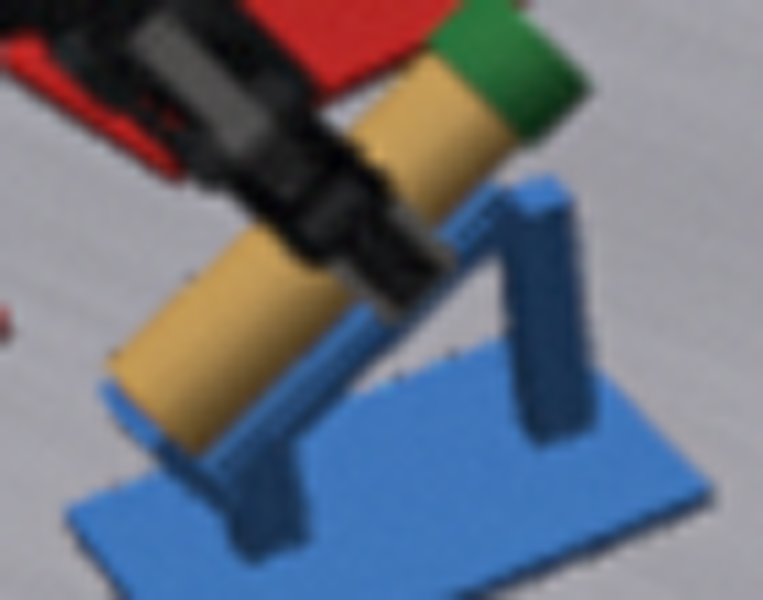

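The tube now lies in the groove with its foot at the stop (crop (155,410)). I'll re-grip just above the lips so it is held while lying flat.

```bash
python3 -m inch '[[0,0,-0.18,0,0,0,0.2],[0,0,0,0,0,0,0.2],[0,0,0,0,0,0,0.4],[0,0,0,0,0,0,1],[0,0,0,0,0,0,1],[0,0,0,0,0,0,1],[0,0,0,0,0,0,1],[0,0,0,0,0,0,1]]'; python3 -c "
from held import *
im,d=snap('scene','s10'); held('s10'); p,R,o=cur(); print(R.inv().apply(o['ft_force']),R.inv().apply(o['ft_torque']))
cv2.imwrite('pics/s10c.png',cv2.resize(im[160:215,185:255],(763,600),interpolation=2))"
```

```text
clock: 15.15
eef_pos: [0.5003, -0.2548, 0.0811]
tool_rot: [0.802, 0.539, -0.144, -0.214]
ft_force: [2.8, -2.0, 5.2]
grip_width: 0.0279
n 217 y,z at x=0: 0.0010 -0.0009 slopes deg 0.89 0.88 rms 0.0036
tan s [-0.0584 -0.0567  0.0404  0.0608] cap [0.0007 0.0408 0.0589 0.059 ] grasp pt in groove [0.0019 0.0016 0.0131] tool ang [ 0.11  0.03 -0.06]
[-1.55308789 -1.4006156  -6.15695044] [-0.42311001 -0.28134289 -0.09401897]
```

View pics/s10c.png

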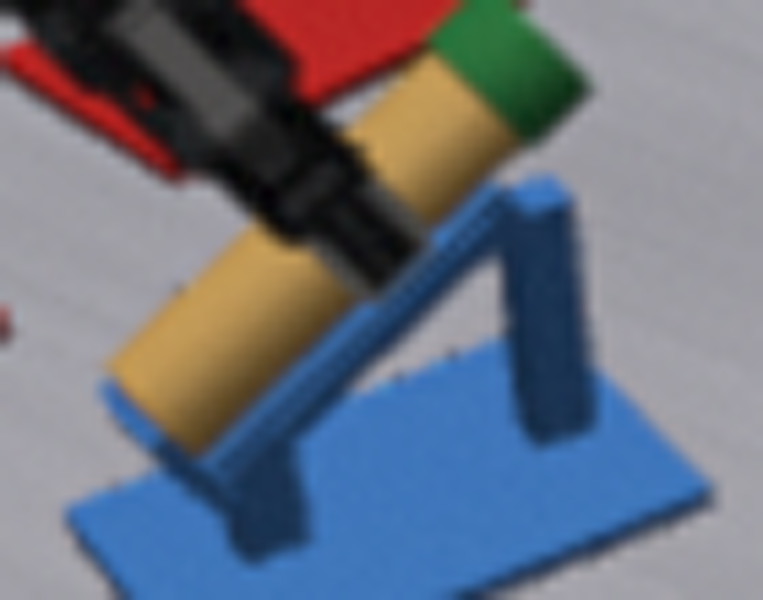

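The tube is held at 28 mm while lying flat, with its foot at the stop. Now I'll release and back off along the tool axis.

```bash
python3 -m inch '[[0,0,0,0,0,0,1],[0,0,0,0,0,0,0.3],[0,0,0,0,0,0,0.2],[0,0,0,0,0,0,0],[0,0,0,0,0,0,-0.3],[0,0,-0.2,0,0,0,-0.3],[0,0,-0.5,0,0,0,-0.3],[0,0,-0.8,0,0,0,-0.3]]' && python3 -m inch '[[0,0,-1,0,0,0,-0.3],[0,0,-1,0,0,0,-0.3],[0,0,-1,0,0,0,-0.3],[0,0,-1,0,0,0,-0.3],[0,0,-0.8,0,0,0,-0.3],[0,0,-0.4,0,0,0,-0.3],[0,0,0,0,0,0,-0.3],[0,0,0,0,0,0,-0.3]]'; python3 -c "
from held import *
p,R,o=cur(); print(o['joint_pos'],o['ft_force'])
im,d=snap('scene','s11'); t,_=snap('top','t11')
import plan
P=None
cv2.imwrite('pics/s11c.png',np.hstack([cv2.resize(im[140:235,175:270],(400,400),interpolation=2),cv2.resize(t[170:270,290:390],(400,400),interpolation=2)]))"
```

```text
clock: 16.0
eef_pos: [0.5165, -0.261, 0.1126]
tool_rot: [0.801, 0.539, -0.145, -0.216]
ft_force: [0.7, 0.2, 0.1]
grip_width: 0.0559
clock: 16.8
eef_pos: [0.5457, -0.2711, 0.2038]
tool_rot: [0.806, 0.542, -0.135, -0.198]
ft_force: [0.5, -0.5, 0.1]
grip_width: 0.0559
[-0.44595267  0.97590114  1.0707303   2.14917174 -0.03037243 -0.05182014] [ 0.54616842 -0.45595765  0.05294096]
```

View pics/s11c.png

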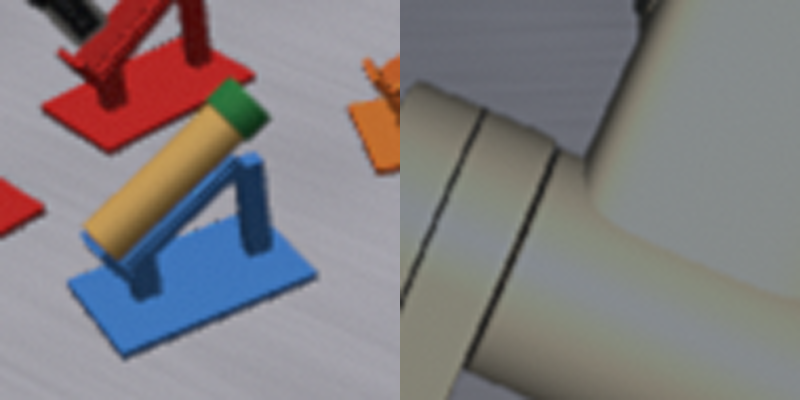

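View pics/s11.png

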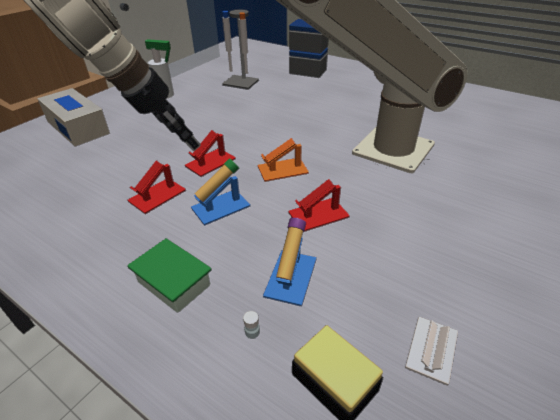

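The tube rests in the groove and the bystanders look unmoved. Joint 4 is at the end of its range, so I'll turn the tool back towards vertical, re-measure, then hand in.

```bash
python3 -m inch '[[0,0,0,-0.02,0,0,-0.3],[0,0,0,-0.02,0,0,-0.3],[0,0,0,-0.02,0,0,-0.3],[0,0,0,-0.02,0,0,-0.3],[0,0,0,-0.02,0,0,-0.3],[0,0,0,0,0,0,-0.3],[0,0,0,0,0,0,-0.3],[0,0,0,0,0,0,-0.3]]'; cat > chk.py <<'E'
import plan, held
from held import *
o=bot.get_obs(); print(o['joint_pos'].round(3),o['eef_pos'],o['ft_force'],abs(o['joint_vel']).max())
im,d=snap('scene','s12')
G=CG+[0,0,.0]
held.cur=lambda:(CG+np.array([0,0,0]),Ro.from_rotvec([0,0,0]),None)
# tube fit around the groove origin
held.held('s12')
# bystander change against the first picture
a=np.load('scene0.npz')['im'].astype(int);b=im.astype(int);df=abs(a-b).max(-1)
for n,(u0,u1,v0,v1) in dict(purple=(262,318,215,303),tip=(290,385,325,415),tub=(125,213,238,308),vial=(240,262,308,338)).items(): print(n,'changed px',int((df[v0:v1,u0:u1]>40).sum()))
E
python3 chk.py
```

```text
clock: 17.7
eef_pos: [0.5468, -0.2716, 0.203]
tool_rot: [0.827, 0.556, -0.049, -0.07]
ft_force: [-0.1, 0.2, -0.6]
grip_width: 0.0558
[-0.454  0.627  0.508  1.622 -0.014 -0.067] [ 0.54679746 -0.27158266  0.20301384] [-0.11879014  0.22744096 -0.5882325 ] 0.010815868025571728Traceback (most recent call last):
  File "chk.py", line 8, in <module>
    held.held('s12')
    ^^^^^^^^^
AttributeError: 'function' object has no attribute 'held'
```

```bash
sed -i 's/^import plan, held/import sys/; s/^held.cur=/import held as H; H.cur=/; s/^held.held(/H.held(/' chk.py; python3 chk.py
```

```text
[-0.454  0.627  0.508  1.622 -0.014 -0.067] [ 0.5469325  -0.27166549  0.20278792] [-0.35613758  0.51823945 -0.73781248] 0.0046335898862834984
n 335 y,z at x=0: 0.0006 -0.0014 slopes deg -0.06 -0.43 rms 0.0015
tan s [-0.0586 -0.0566  0.0389  0.059 ] cap [0.0418 0.0419 0.0588 0.0589] grasp pt in groove [-0.0094  0.     -0.0162] tool ang [-127.36  -85.66   22.95]
purple changed px 0
tip changed px 0
tub changed px 0
vial changed px 0
```

The tube lies within 0.5° of the groove. Its offset is y +0.6 mm and z −1.4 mm, its foot is at the stop, and no bystander pixels have changed. Handing in.

```bash
python3 -c "
from workcell import bot
print(bot.job_done()); print(bot.get_obs()['clock'])"
```

```text
the job is handed in; nothing more can be done
None
the job is handed in; nothing more can be done
```

The green-capped tube lies in the empty blue stand's groove, cap at the high end and foot at the end stop. I handed the job in at about 18 s of the 37 s allowed; no verdict was reported.

- **What I did:** I gripped the tube on its rest, carried it over at the 30° slope and lowered it onto the groove.
- **What went wrong:** The first lowering stopped about 7 mm high, and three small sideways corrections did not free it. The contact moments pointed to the fingertips resting on the groove's lips. I opened to 34 mm so the tube dropped those 7 mm into the groove between the pads and slid to the stop. I then gripped it again higher up, so it was held while lying flat, before letting go and backing off. It was therefore not held throughout: the last few millimetres were a short guided drop.
- **Last checks (scene camera):** The tube's axis was within about 0.5° of the groove, 0.6 mm off sideways and 1.4 mm in height. The purple-capped tube, tip box, tub and vial showed no changed pixels, and the arm was clear with no contact force.
- **Limits of the checks:** The arm blocked the top camera's view of the stand, so the final pose comes from the scene camera alone. While retreating, joint 4 came to 2.149 rad of its 2.15 rad limit; I turned it back before handing in.

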